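# Hang a temperature probe in the brass cup through its guide

### The job

Lift the temperature probe by its black handle out of the blue parking stand and lower it straight down through the hole in the white guide plate into the brass cup, until the red band on its rod is level with the plate's top face. The rod must not touch the guide or the cup at any time, since a touch spoils the reading, and the other things on the bench stay where they are. Finish while still holding the probe in the gripper: upright, still and centred in the hole.

Things in the scene. Friction and masses are not known exactly. Their poses are not given: they have to be found in the camera images.
- probe: the temperature probe as a whole, 168 mm long, about 0.12 kg; origin at the tip (lower end), z along the rod up to the handle. Rod: bright steel, 8 mm in diameter, with a tapered tip. It stands upright in the parking stand at the start, with up to about 1 degree of lean
- probe_grip (a point): centre of the probe's black round handle, where it is grasped: 22 mm in diameter, 44 mm tall (22 mm above and 22 mm below this point), 144 mm above the tip; z points up the rod. Between handle and rod's tip lie 122 mm of bare rod
- probe_band (a point): middle of the red band round the rod, on the rod's axis: the band is 12 mm tall, 82 mm above the tip, 62 mm below the handle's centre
- probe_tip (a point): the lower end of the rod, on its axis; at the start 10 mm above the worktop, at the bottom of the parking stand's hole
- park: parking stand, fixed: blue block 36 x 36 mm on a dark round steel foot 72 mm in diameter, 80 mm tall in all; origin on the worktop under the hole's axis
- park_mouth (a point): centre of the mouth of the parking stand's hole, in its top face, 80 mm above the worktop; the hole is 10 mm wide and 70 mm deep. The handle's underside stands 52 mm above it at the start. Touching this hole's walls is no fault
- guide: guide stand, fixed, with the brass cup bolted to it: grey base 125 x 120 x 8 mm on feet (12 mm to its top), two steel columns at local x = +56 mm, y = -34 and +34 mm, that carry the white guide plate (104 mm along local x from -34 to +70 mm, 90 mm along y, 12 mm thick, top face 116 mm above the worktop; on it two screw heads over the columns, 3 mm tall). Origin on the worktop under the hole's axis, z up
- guide_hole (a point): centre of the 20 mm hole in the guide plate, in the plate's top face, 116 mm above the worktop; the hole is vertical and goes through 12 mm of plate. The brass cup is centred 25 mm below the plate: rim 83 mm above the worktop, opening about 46 mm wide, inner floor about 25 mm above the worktop (about 9 mm below the rod's tip when the band is level with the plate's top)
- sample_can: bystander: silvery-white sample can with a lid, 55 mm wide, 41 mm tall; origin under its centre
- beaker_1: bystander: glass beaker, 71 mm wide, 90 mm tall; origin under its centre
- rubber_bung_1: bystander: red rubber bung, 28 mm wide, 24 mm tall; origin under its centre
Things that resemble listed ones, but are neither listed nor needed, are in the scene too. Of the things like the probe, leave any that is pink; of the rest the smaller one is meant.

How it is judged:
By the outcome, as a careful person would: the job done as asked, in the order asked, and still so for the second after the job is handed in, while the arm keeps its last pose, push and grip.
It also fails if it takes over 48 s, if anything falls off the work surface, if the arm or the gripper's body presses on something with over 40 N, if the wrist force passes 120 N, or if a joint passes its speed limit or range.

### The arm

A 7-joint arm with a two-finger parallel gripper is mounted at the origin on a cart in front of the work surface, level with it; the furniture and walls round the work are solid. World frame = base frame: x ahead of the robot, y to its left, z up, the work surface at z = 0. Lengths are in m, angles in rad, forces in N, time in s.
With the tool pointing down it reaches from about 0.425 to 0.825 m from the base axis. Payload 3.6 kg.
Tool frame: the origin (TCP) lies where the fingers leave the gripper's body, on its centre line; the fingertips stand 73 mm ahead of it and the grasp point (between the pads) lies 54 mm ahead of it; x points along the fingers, y is the direction in which the jaws open and shut, and the axes are right-handed (so a half turn about x gives the same grasp; the last joint's range is limited). The gripper opens to 85 mm and grips with 20 to 120 N. Pads are 22 mm wide; open, the fingers measure 114 mm over their backs; the gripper's body (76 mm by 85 mm) begins 54 mm behind the grasp point. The pads swing forward as they close: fully open they stand 13 mm farther back than shut.
Start: joints at [-1.248, 0.615, -0.013, 1.423, 0.008, 1.103, -0.04], TCP at [0.222, 0.611, 0.304] pointing down, gripper open.
Joint ranges: [-3.12, 3.12], [-0.3, 2.06], [-1.34, 1.32], [0.26, 2.42], [-1.36, 4.5], [0.01, 1.98], [-2.84, 2.84]. Speed limits (rad/s): [2.79, 2.79, 3.14, 3.14, 3.14, 3.14, 3.14].

### API

Orientations are given as a unit quaternion [x, y, z, w].
In Python, from station import arm, snapshot, camera_info, ticket gives the robot as it stands. Calls block until the motion is done:
- arm.movep(position, orientation): joint-space move of the TCP to a pose.
- arm.line_to(position, velocity=0.15, ori=None): straight line of the TCP; ori=None keeps the orientation; velocity is the mean speed in m/s.
- arm.move_j(angles): joint-space move.
- arm.move_gripper(opening, effort=None): opening from 0.0 (shut) to 1.0 (fully open); effort is the grip in N (None keeps the last); returns when the fingers have stopped.
- arm.pause(seconds).
- arm.ik(position, orientation): joint angles nearest the present ones, or None.
- snapshot(name): name is "scene" or "top" or "wrist"; returns the picture (384x512x3 uint8, blue, green, red); there is no depth.
- camera_info(name): a dict with "fx", "fy", "cx", "cy" (pixels), "R" (3x3) and "t" (3): a world point X has camera coordinates R X + t; the wrist camera has in their place "T_tool_cam" (4x4, takes a point from camera to tool coordinates, whose origin is the TCP and whose axes are the tool frame's). Camera axes: x right, y down, z forward; pixel columns grow to the right and rows downward; lengths in m; the calibration is good to about 2 mm. A picture is of the moment at which its call begins: read the wrist's pose just before it. camera_info takes no time and is no camera call.
A pose or a line that the arm cannot do raises arm.MotionError and nothing moves.
- ticket.finish_job(): hands the job in, once; it reports no verdict.
Readings, each from a call of its own:
- arm.read_time(): time.
- arm.read_joint_positions(): joint angles.
- arm.read_dq(): joint speeds.
- arm.read_effort(): joint torques, N m.
- arm.read_tool_pos(): TCP position.
- arm.read_eef_rot(): TCP orientation.
- arm.read_ft_force(): force on the tool from outside, world axes, zero at the start.
- arm.read_wrist_torque(): the same for the moment, N m.
- arm.read_opening(): opening from 0.0 (shut) to 1.0 (fully open).
Only numpy, scipy, OpenCV 4.12 (cv2) and the standard library are available. Lean on these libraries where they do the work, as an engineer would, in place of code of your own. Each camera call takes 0.05 s, during which the arm holds its last target. There are 200 camera calls.

## Working session

There is one attempt and no reset: what is moved stays moved. The work goes in short steps, each a Python script; the robot and the scene stay as the last script left them, time stands still between calls to the robot, and variables do not carry over. Pictures are saved under pics/ and viewed, about 8 in all and at most 12, crops included, and the job is handed in when it is done.

```bash
ls; mkdir -p pics
python3 - <<'E'
from station import arm,snapshot,camera_info
import cv2,numpy as np
for n in("scene","top"):
    cv2.imwrite(f"pics/{n}0.png",snapshot(n)); print(n,camera_info(n))
print(camera_info("wrist"),arm.read_time(),arm.read_tool_pos(),arm.read_eef_rot())
a=cv2.imread("pics/scene0.png");b=cv2.imread("pics/top0.png")
E
```

```text
pics
scene {'fx': 449.989541442722, 'fy': 449.989541442722, 'cx': 258.20157328384266, 'cy': 194.27215461451482, 'R': array([[ 0.87240658, -0.48871113, -0.00825751],
       [-0.33326151, -0.58238268, -0.74146287],
       [ 0.35755212,  0.649609  , -0.67094309]]), 't': array([-0.48656139,  0.27850242,  0.87617997])}
top {'fx': 452.79647696165966, 'fy': 452.79647696165966, 'cx': 250.08697774929183, 'cy': 195.3584143010947, 'R': array([[ 0.10615094, -0.99433354,  0.00572642],
       [-0.97394383, -0.1051315 , -0.20094971],
       [ 0.20041306,  0.01575379, -0.97958482]]), 't': array([-0.05244273,  0.59806034,  1.29030485])}
{'fx': 327.42947647232614, 'fy': 327.42947647232614, 'cx': 253.8107663136248, 'cy': 196.08800920046244, 'T_tool_cam': array([[-3.29717830e-04, -2.57385960e-01,  9.66308625e-01,
        -6.93285844e-02],
       [ 9.99999516e-01, -9.80567808e-04,  8.00295899e-05,
         7.09134860e-04],
       [ 9.26932638e-04,  9.66308184e-01,  2.57386159e-01,
        -6.62087257e-02],
       [ 0.00000000e+00,  0.00000000e+00,  0.00000000e+00,
         1.00000000e+00]])} 0.1 [0.22194486 0.61037894 0.30282361] [ 0.12185018  0.69652097 -0.12349602  0.69624694]
```

View pics/scene0.png

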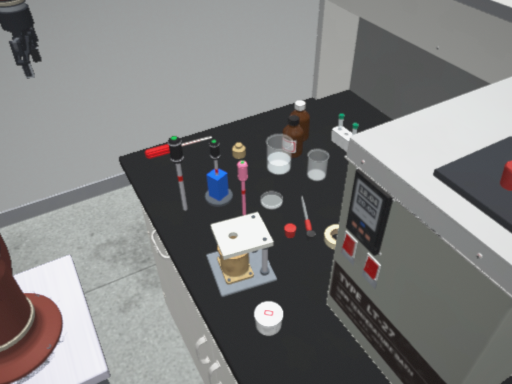

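View pics/top0.png

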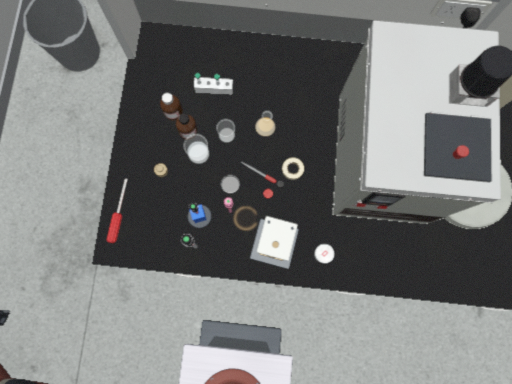

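Three probe-like things appear in the scene view. One has a large black handle at (176,150), one has a pink handle at (243,170), which I leave, and one has a smaller black handle at (214,150) in the blue stand. The last fits the description. I'll confirm it in an enlarged crop of both views.

Run:
```python
import cv2,numpy as np
a=cv2.imread("pics/scene0.png")[125:295,150:290];b=cv2.imread("pics/top0.png")[165:275,170:310]
a=cv2.resize(a,None,fx=3.5,fy=3.5,interpolation=cv2.INTER_CUBIC)[:595]
b=cv2.resize(b,(310,244),interpolation=cv2.INTER_CUBIC)
c=np.zeros((595,800,3),np.uint8);c[:a.shape[0],:490]=a;c[:244,490:800]=b
d=cv2.imread("pics/top0.png")[190:255,170:225];d=cv2.resize(d,(290,343),interpolation=cv2.INTER_CUBIC);c[250:593,500:790]=d
cv2.imwrite("pics/crop0.png",c)
```

```text
(no output)
```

View pics/crop0.png

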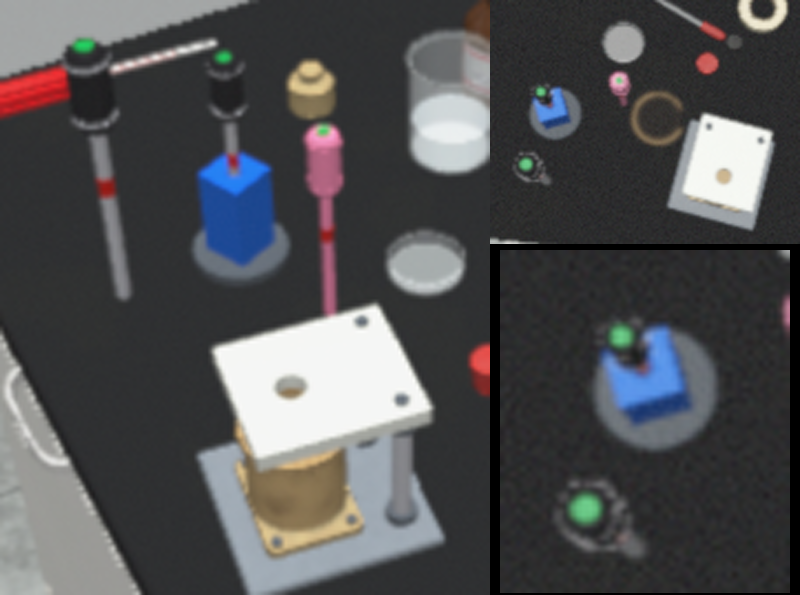

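The crop shows the target: the black-handled probe with a green cap standing in the blue stand, crop (225,80), smaller than the free-standing black one at crop (88,85). The pink one is at crop (325,170). The plate hole is at crop (290,386). Next I measure them.

```bash
cat > h.py <<'E'
import cv2,numpy as np
from station import arm,snapshot,camera_info
from scipy.spatial.transform import Rotation as Ro
def cam(n,pose=None):
    c=camera_info(n);K=np.array([[c['fx'],0,c['cx']],[0,c['fy'],c['cy']],[0,0,1]])
    if n!="wrist": return K,np.array(c['R']),np.array(c['t'])
    T=np.eye(4);T[:3,:3]=Ro.from_quat(pose[1]).as_matrix();T[:3,3]=pose[0]
    M=np.linalg.inv(T@c['T_tool_cam']);return K,M[:3,:3],M[:3,3]
def ray(C,uv):
    K,R,t=C;return -R.T@t,R.T@np.linalg.solve(K,[*uv,1.])
def onz(C,uv,z):
    o,d=ray(C,uv);return o+d*(z-o[2])/d[2]
def tri(C1,a,C2,b):
    P=[K@np.c_[R,t] for K,R,t in(C1,C2)]
    X=cv2.triangulatePoints(P[0],P[1],np.float64(a).reshape(2,1),np.float64(b).reshape(2,1)).ravel();return X[:3]/X[3]
def proj(C,X):
    K,R,t=C;p=K@(R@np.asarray(X)+t);return p[:2]/p[2]
def blobs(m,amin=4):
    n,l,s,c=cv2.connectedComponentsWithStats(m.astype(np.uint8));return [(s[i,4],c[i].round(2).tolist(),s[i,:4].tolist()) for i in range(1,n) if s[i,4]>=amin]
def wrist(name=None):
    p=(arm.read_tool_pos(),arm.read_eef_rot());im=snapshot("wrist")
    if name: cv2.imwrite(f"pics/{name}.png",im)
    return im,cam("wrist",p)
E
python3 - <<'E'
from h import *
np.set_printoptions(precision=4,suppress=True)
S,T=cam("scene"),cam("top")
for n,C in(("scene",S),("top",T)):
    im=cv2.imread(f"pics/{n}0.png");h=cv2.cvtColor(im,cv2.COLOR_BGR2HSV)
    g=(h[...,0]>45)&(h[...,0]<80)&(h[...,1]>110)&(h[...,2]>70)
    for b in blobs(g): print(n,'green',b,onz(C,b[1],.178))
    w=(h[...,2]>200)&(h[...,1]<40)
    for b in blobs(w,300): print(n,'white',b)
    x0,y0,x1,y1=(212,215,272,258) if n=="scene" else (255,215,300,262)
    ww=w[y0:y1,x0:x1].astype(np.uint8); cs,_=cv2.findContours(ww,cv2.RETR_CCOMP,cv2.CHAIN_APPROX_NONE)
    for c in cs:
        if len(c)<6: continue
        m=cv2.boundingRect(c);e=cv2.fitEllipse(c);uv=np.array(e[0])+[x0,y0];print(n,'cont',len(c),m,e,uv,onz(C,uv,.116))
E
```

```text
scene green (np.int32(12), [341.17, 114.75], [339, 113, 6, 6]) [0.8569 0.1044 0.178 ]
scene green (np.int32(11), [354.27, 123.55], [352, 122, 6, 4]) [0.8604 0.0564 0.178 ]
scene green (np.int32(4), [356.25, 127.75], [355, 127, 3, 2]) [0.8531 0.0394 0.178 ]
scene green (np.int32(22), [173.5, 137.64], [171, 136, 6, 4]) [0.4541 0.2214 0.178 ]
scene green (np.int32(15), [213.33, 140.73], [211, 139, 5, 4]) [0.5305 0.163  0.178 ]
scene white (np.int32(11217), [446.13, 150.93], [333, 77, 179, 187])
scene white (np.int32(357), [278.46, 162.02], [268, 152, 21, 21])
scene white (np.int32(1615), [240.63, 233.68], [211, 213, 62, 43])
scene white (np.int32(5680), [65.46, 323.95], [14, 255, 93, 129])
scene white (np.int32(524), [268.35, 313.68], [255, 302, 28, 25])
scene cont 157 (0, 0, 60, 41) ((28.24279022216797, 19.074113845825195), (36.4433708190918, 60.13423538208008), 82.10711669921875) [240.2428 234.0741] [ 0.4726 -0.0791  0.116 ]
scene cont 13 (50, 21, 6, 6) ((52.393798828125, 23.606201171875), (4.682602882385254, 5.435671329498291), 45.0) [264.3938 238.6062] [ 0.5092 -0.1142  0.116 ]
scen
[... 655 characters left out ...]
3049), [232.62, 364.6], [179, 345, 114, 39])
top cont 129 (2, 2, 40, 43) ((21.58364486694336, 23.13511085510254), (37.35612106323242, 42.71112823486328), 12.540929794311523) [276.5836 238.1351] [ 0.4751 -0.0761  0.116 ]
top cont 20 (16, 25, 9, 9) ((20.04829978942871, 29.0), (7.067084789276123, 7.6403422355651855), 0.0) [275.0483 244.    ] [ 0.4583 -0.0734  0.116 ]
top cont 11 (35, 11, 5, 5) ((36.87092971801758, 13.129072189331055), (3.8421149253845215, 4.533880233764648), 135.0) [291.8709 228.1291] [ 0.5078 -0.1163  0.116 ]
top cont 11 (12, 4, 4, 6) ((13.428365707397461, 6.711596965789795), (3.185589075088501, 5.101106643676758), 170.78955078125) [268.4284 221.7116] [ 0.5189 -0.0488  0.116 ]
```

Both views agree: cap at (0.531,0.1625) and hole at (0.458,-0.074). Hole to screws is 56 mm with a 68 mm spacing, as specified. Next I check the neighbours' clearance, the tool axes and reachability.

Run:
```python
from h import *
np.set_printoptions(precision=4,suppress=True)
S,T=cam("scene"),cam("top")
print('target cap',tri(S,(213.33,140.73),T,(192.42,205.75)))
print('big cap',tri(S,(173.5,137.64),T,(185.86,238.68)), 'pink',tri(S,(242.3,162.3),T,(228,200)))
print('big foot',onz(S,(185,210),0),'pink foot',onz(T,(231,210),0.0))
print(Ro.from_quat(arm.read_eef_rot()).as_matrix())
for yaw in range(-180,180,30):
    c,s=np.cos(np.radians(yaw)),np.sin(np.radians(yaw))
    z=np.array([c,s,0]);x=np.array([0,0,-1.]);y=np.cross(z,x)
    q=Ro.from_matrix(np.c_[x,y,z]).as_quat()
    r=[]
    for p in((.531,.1625,.208),(.531,.1625,.41),(.458,-.074,.41),(.458,-.074,.232)):
        k=arm.ik(p,q);r.append(None if k is None else np.round(k,2).tolist())
    print(yaw,r)
```

```text
target cap [0.5304 0.1619 0.1789]
big cap [0.4368 0.1613 0.2205] pink [0.5582 0.069  0.1675]
big foot [0.4358 0.1606 0.    ] pink foot [0.5603 0.0666 0.    ]
[[-0.0008  0.3417  0.9398]
 [-0.0022  0.9398 -0.3417]
 [-1.     -0.0024  0.    ]]
-180 [[-0.74, 0.66, 0.65, 1.83, -0.53, 0.83, -1.39], [-0.83, 0.46, 0.79, 1.54, -0.33, 1.28, -1.57], [-0.67, 0.36, 1.1, 1.78, -0.34, 1.21, -1.04], [-0.43, 0.55, 0.81, 2.05, -0.56, 0.78, -0.85]]
-150 [[-0.68, 0.64, 0.55, 1.83, -0.45, 0.8, -0.95], [-0.75, 0.43, 0.64, 1.54, -0.27, 1.26, -1.12], [-0.58, 0.31, 0.95, 1.78, -0.27, 1.19, -0.6], [-0.38, 0.52, 0.72, 2.05, -0.5, 0.75, -0.4]]
-120 [[-0.61, 0.62, 0.44, 1.82, -0.36, 0.78, -0.52], [-0.69, 0.41, 0.55, 1.54, -0.22, 1.25, -0.64], [-0.49, 0.28, 0.8, 1.77, -0.22, 1.18, -0.15], [-0.31, 0.49, 0.61, 2.04, -0.42, 0.73, 0.04]]
-90 [[-0.54, 0.6, 0.32, 1.82, -0.26, 0.76, -0.09], [-0.62, 0.4, 0.44, 1.54, -0.18, 1.24, -0.16], [-0.39, 0.26, 0.66, 1.77, -0.17, 1.17, 0.32], [-0.23, 0.47, 0.48, 2.04, -0.33, 0.71, 0.47]]
-60 [[-0.46, 0.59, 0.2, 1.82, -0.16, 0.75, 0.34], [-0.55, 0.39, 0.33, 1.54, -0.13, 1.24, 0.32], 
[... 705 characters left out ...]
9, 0.39, -0.22, 1.52, 0.09, 1.24, 2.19], [-0.08, 0.23, 0.25, 1.76, -0.06, 1.16, 2.8], [0.22, 0.44, -0.15, 2.03, 0.1, 0.68, 2.62]]
90 [[-0.04, 0.62, -0.47, 1.8, 0.38, 0.8, 2.45], [-0.09, 0.4, -0.37, 1.52, 0.15, 1.25, 2.66], [-0.69, 0.38, 1.14, 1.78, -0.36, 1.22, -2.59], [-0.59, 0.69, 1.13, 2.05, -0.79, 0.93, -2.15]]
120 [[-0.96, 0.86, 1.13, 1.83, -0.9, 1.07, -2.09], [-0.99, 0.58, 1.14, 1.55, -0.53, 1.36, -2.42], [-0.69, 0.38, 1.14, 1.78, -0.36, 1.22, -2.06], [-0.59, 0.69, 1.13, 2.05, -0.79, 0.93, -1.63]]
150 [[-0.96, 0.86, 1.13, 1.83, -0.9, 1.07, -1.56], [-0.99, 0.58, 1.14, 1.55, -0.53, 1.36, -1.89], [-0.69, 0.38, 1.14, 1.78, -0.36, 1.22, -1.54], [-0.59, 0.69, 1.13, 2.05, -0.79, 0.93, -1.11]]
```

```bash
cat >> h.py <<'E'
Q0=Ro.from_matrix(np.c_[[0,0,-1.],np.cross([0,-1.,0],[0,0,-1.]),[0,-1.,0]])
np.set_printoptions(precision=4,suppress=True)
def green(im):
    h=cv2.cvtColor(im,cv2.COLOR_BGR2HSV);return (h[...,0]>45)&(h[...,0]<80)&(h[...,1]>110)&(h[...,2]>70)
E
python3 - <<'E'
from h import *
q=Q0.as_quat()
arm.move_gripper(.75,30)
arm.movep([.531,.1622,.33],q)
im,C=wrist("w1")
print(arm.read_time(),arm.read_tool_pos(),arm.read_ft_force(),arm.read_opening())
for b in blobs(green(im)): print(b,onz(C,b[1],.178))
print(proj(C,[.531,.1622,.178]))
E
```

```text
2.4667 [0.5307 0.164  0.3297] [ 0.5864 -0.7216 -0.48  ] 0.7538599098545752
(np.int32(164), [252.47, 207.16], [246, 200, 14, 15]) [0.5286 0.1634 0.178 ]
(np.int32(402), [90.89, 227.82], [80, 217, 23, 22]) [0.4127 0.1477 0.178 ]
(np.int32(73), [284.44, 313.14], [280, 309, 10, 9]) [0.5534 0.0781 0.178 ]
[255.8318 208.8492]
```

View pics/w1.png

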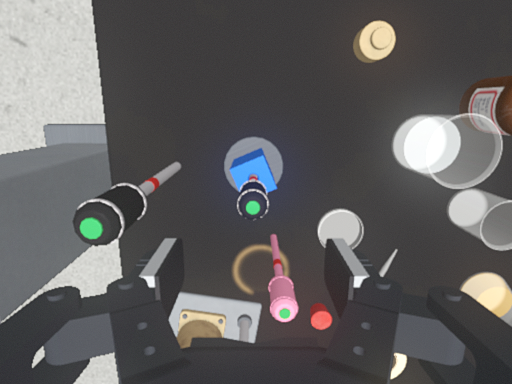

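The wrist view shows the target cap at (252,207) in the blue stand, the big black probe at (92,228) and pink at (283,312), all clear of the fingers. Next is the descent and grasp.

Run:
```python
from h import *
arm.pause(.2)
arm.line_to([.5297,.1627,.208],.08); arm.pause(.2)
print(arm.read_tool_pos(),arm.read_ft_force())
arm.move_gripper(0.0,40); arm.pause(.2)
print(arm.read_tool_pos(),arm.read_ft_force(),arm.read_wrist_torque(),arm.read_opening(),arm.read_opening()*85)
arm.line_to([.5297,.1627,.36],.08); arm.pause(.5)
print(arm.read_time(),arm.read_tool_pos(),arm.read_ft_force(),arm.read_wrist_torque(),arm.read_opening())
im,C=wrist("w2")
cv2.imwrite("pics/s2.png",snapshot("scene"))
```

```text
[0.5298 0.1627 0.2083] [ 0.6433 -0.5086 -0.7554]
[0.5297 0.1627 0.2081] [-0.9169 -0.2145  0.8401] [-0.0167  0.106  -0.0044] 0.250908277182369 21.327203560501367
7.75 [0.5297 0.1627 0.36  ] [ 0.3985 -0.4769 -1.2085] [-0.0179 -0.0164 -0.0228] 0.2446800807674071
```

View pics/w2.png

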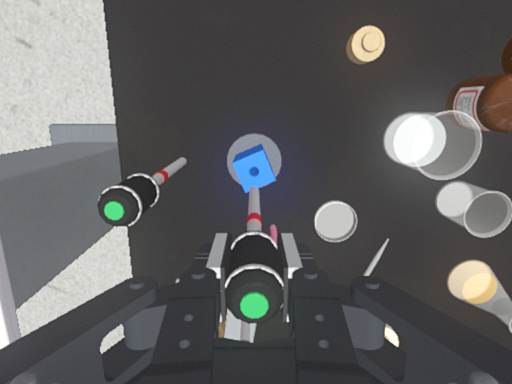

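The probe is out of the stand: rod from (253,235) to the tip at (253,188), red band at (254,218), and the empty hole at (254,172). I'll measure its lie in the hand: rod centreline, band and tip against ideal projections.

```bash
cat >> h.py <<'E'
ci=camera_info("wrist");Tc=np.array(ci['T_tool_cam']);Mi=np.linalg.inv(Tc);CW=(cam("wrist",(np.zeros(3),[0,0,0,1]))[0],Mi[:3,:3],Mi[:3,3])
E
python3 - <<'E'
from h import *
im=cv2.imread("pics/w2.png");h=cv2.cvtColor(im,cv2.COLOR_BGR2HSV)
for n,x in(("captop",.030),("handle bottom",.076),("band",.116),("tip",.198)):
    print(n,proj(CW,[x,0,0]))
print([b for b in blobs(green(im),30)])
r=((h[...,0]<8)|(h[...,0]>172))&(h[...,1]>130)&(h[...,2]>90);r[:,:235]=0;r[:,272:]=0;r[300:]=0
print('red',blobs(r))
c=cv2.resize(im[150:330,205:305],None,fx=3.3,fy=3.3,interpolation=cv2.INTER_CUBIC)
s=cv2.imread("pics/s2.png")[60:230,140:300];s=cv2.resize(s,(440,467),interpolation=cv2.INTER_CUBIC)
o=np.zeros((595,800,3),np.uint8);o[:594,:330]=c;o[:467,350:790]=s;cv2.imwrite("pics/c2.png",o)
g=cv2.cvtColor(im,cv2.COLOR_BGR2GRAY)
for v in range(180,240,4): print(v,g[v,240:270].tolist())
E
```

```text
captop [256.4919 307.1557]
handle bottom [255.7541 251.1835]
band [255.3844 223.1386]
tip [254.9511 190.2633]
[(np.int32(310), [113.57, 210.26], [104, 201, 20, 20]), (np.int32(620), [253.81, 304.93], [240, 292, 29, 27])]
red [(np.int32(81), [253.62, 216.75], [247, 213, 15, 11])]
180 [155, 152, 152, 154, 154, 152, 154, 154, 153, 154, 154, 153, 154, 155, 154, 154, 155, 153, 153, 154, 155, 155, 155, 155, 154, 153, 153, 155, 154, 156]
184 [116, 138, 153, 153, 152, 153, 153, 152, 153, 153, 153, 153, 152, 152, 152, 152, 153, 153, 153, 153, 153, 152, 155, 156, 155, 157, 146, 132, 107, 80]
188 [69, 62, 74, 132, 153, 153, 153, 153, 152, 153, 148, 142, 147, 152, 156, 159, 163, 154, 119, 80, 69, 65, 64, 64, 68, 68, 71, 68, 68, 69]
192 [66, 67, 67, 63, 76, 128, 131, 110, 88, 117, 135, 141, 148, 153, 157, 160, 163, 163, 150, 100, 68, 66, 69, 68, 67, 66, 70, 67, 69, 66]
196 [67, 68, 68, 67, 66, 67, 65, 65, 81, 123, 137, 142, 148, 154, 157, 159, 162, 164, 169, 120, 71, 65, 67, 69, 70, 66, 71, 69, 69, 67]
200 [67, 67, 67, 66, 67, 69, 65, 66, 90, 125, 139, 143, 147, 151, 157, 159, 162, 163, 162, 117,
[... 572 characters left out ...]
, 65]
220 [65, 65, 66, 67, 66, 66, 68, 73, 88, 125, 145, 150, 149, 152, 158, 161, 163, 163, 150, 118, 85, 76, 69, 68, 65, 67, 71, 68, 68, 67]
224 [66, 64, 65, 66, 65, 65, 83, 124, 134, 139, 142, 145, 148, 151, 154, 157, 159, 159, 160, 159, 156, 110, 69, 65, 69, 69, 67, 68, 65, 68]
228 [67, 64, 66, 64, 64, 64, 73, 119, 137, 139, 142, 146, 148, 151, 154, 158, 160, 160, 159, 157, 143, 96, 63, 65, 65, 70, 68, 64, 68, 69]
232 [62, 62, 57, 61, 73, 90, 114, 133, 141, 161, 186, 193, 203, 197, 189, 188, 190, 181, 168, 154, 140, 135, 117, 88, 65, 64, 61, 65, 67, 67]
236 [211, 236, 241, 216, 160, 91, 44, 34, 33, 32, 31, 33, 32, 36, 40, 38, 40, 41, 41, 36, 40, 69, 116, 182, 222, 235, 239, 220, 185, 145]
```

View pics/c2.png

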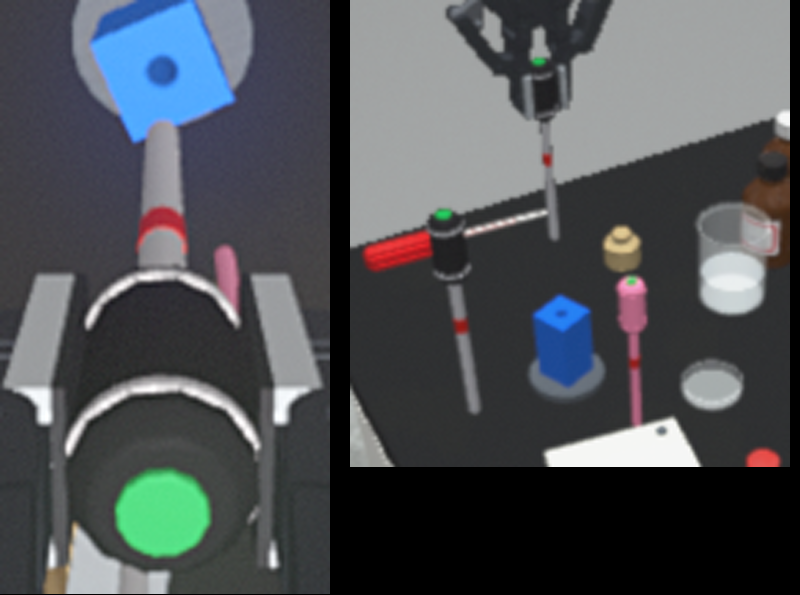

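The probe sits straight in the hand: cap, band and tip columns are all 253.7, and the rows match the ideal within about 1 mm. The rod reads -1.0 mm in tool y and about -0.7 mm in tool z. I'll move over the guide, offset so the wrist camera sees the hole unobstructed.

Run:
```python
from h import *
arm.line_to([.458,-.115,.36],.12); arm.pause(.3)
im,C=wrist("w3")
print(arm.read_time(),arm.read_tool_pos(),arm.read_opening())
p=proj(C,[.458,-.074,.116]);print(p)
h=cv2.cvtColor(im,cv2.COLOR_BGR2HSV)
w=((h[...,2]>185)&(h[...,1]<45)).astype(np.uint8)
cs,_=cv2.findContours(w,cv2.RETR_CCOMP,cv2.CHAIN_APPROX_NONE)
for c in cs:
    if len(c)<10: continue
    e=cv2.fitEllipse(c)
    if np.hypot(*(e[0]-p))<60: print(len(c),e,onz(C,e[0],.116))
x,y=int(p[0]),int(p[1])
cr=im[max(0,y-110):y+110,max(0,x-130):x+130];print(max(0,y-110),max(0,x-130))
cv2.imwrite("pics/c3.png",cv2.resize(cr,None,fx=2.7,fy=2.7,interpolation=cv2.INTER_CUBIC))
```

```text
10.7417 [ 0.458  -0.1149  0.36  ] 0.24438800709492278
[254.801 136.543]
403 ((271.7325439453125, 134.3417205810547), (112.360107421875, 129.8338165283203), 98.08899688720703) [ 0.474 -0.072  0.116]
63 ((253.36831665039062, 133.83250427246094), (22.565202713012695, 22.977115631103516), 121.62873840332031) [ 0.4566 -0.0715  0.116 ]
26 124
```

View pics/c3.png

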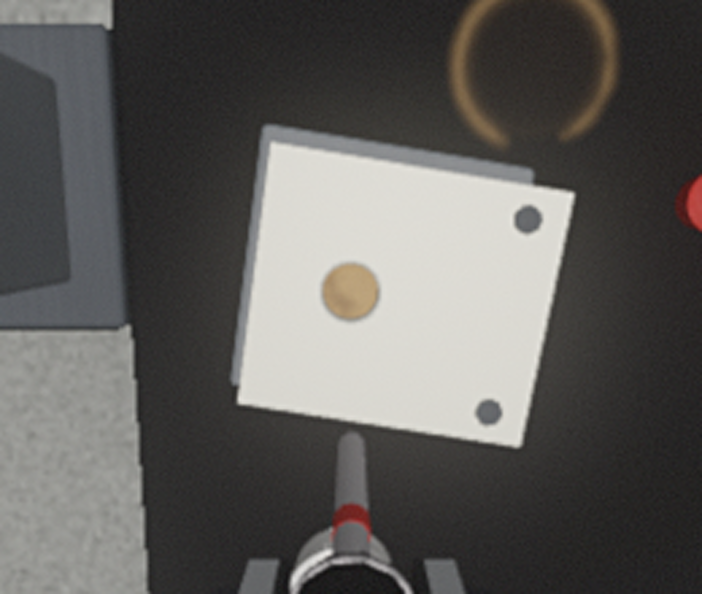

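The hole is centred at (253.4,133.8) → (0.4566,-0.0715) in wrist terms. Corrected for the rod's reading in the same camera, the TCP target is about (0.4577,-0.0725), which agrees with the two fixed cameras within 1 mm. I'll go to 10 mm above the plate and look before entering.

```bash
cat >> h.py <<'E'
def look(name,n):
    im,C=wrist();X=[.4577,-.0725,.13];o=np.zeros((600,800,3),np.uint8)
    for k,(I,D,hw,hh,s,pos) in enumerate([(im,C,50,74,4,(0,0)),(snapshot("scene"),cam("scene"),33,50,6,(0,400)),]):
        x,y=proj(D,X).astype(int);a=I[max(0,y-hh):y+hh,max(0,x-hw):x+hw];a=cv2.resize(a,None,fx=s,fy=s,interpolation=cv2.INTER_CUBIC)
        print('crop origin',max(0,x-hw),max(0,y-hh),s);o[:a.shape[0],pos[1]:pos[1]+a.shape[1]]=a
    cv2.imwrite(f"pics/{name}.png",o);cv2.imwrite(f"pics/{name}w.png",im);cv2.imwrite(f"pics/{name}s.png",snapshot("scene"));cv2.imwrite(f"pics/{name}t.png",snapshot("top"));return C
E
python3 - <<'E'
from h import *
arm.line_to([.4577,-.0725,.36],.08)
arm.line_to([.4577,-.0725,.324],.05); arm.pause(.5)
print(arm.read_time(),arm.read_tool_pos(),Q0.inv()*Ro.from_quat(arm.read_eef_rot())and (Q0.inv()*Ro.from_quat(arm.read_eef_rot())).magnitude())
look("c4",0)
E
```

```text
12.7917 [ 0.4577 -0.0725  0.324 ] 0.0001455582275263148
crop origin 204 117 4
crop origin 198 179 6
```

View pics/c4.png

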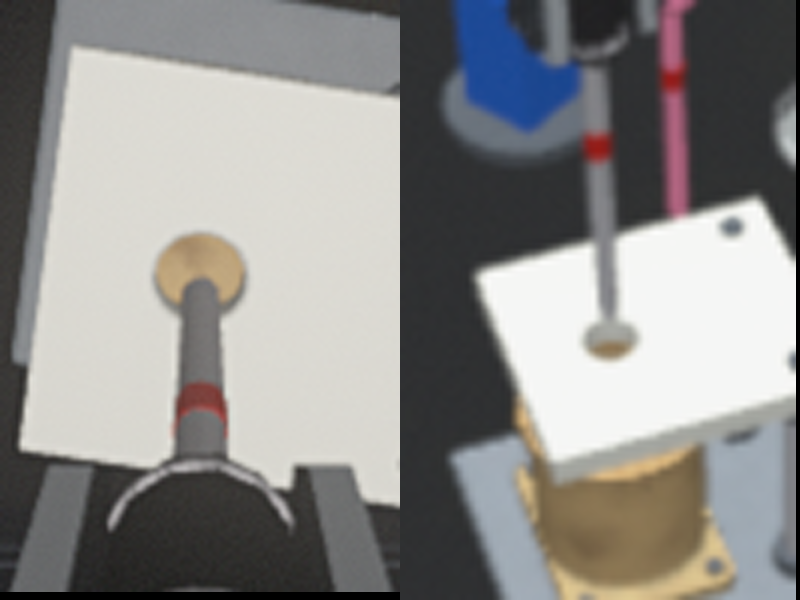

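Both crops show the rod tip above the hole and roughly centred: wrist hole at (254,185), scene hole at (233,236). I'll get numbers for the centring and for the rod's lean in the fixed views.

Run:
```python
from h import *
P=(np.array([.4577,-.0725,.324]),Q0.as_quat());W=cam("wrist",P);S=cam("scene");T=cam("top")
def hole(n,C,p,th):
    im=cv2.imread(f"pics/c4{n}.png");h=cv2.cvtColor(im,cv2.COLOR_BGR2HSV)
    m=((h[...,2]>th)&(h[...,1]<45)).astype(np.uint8)
    best=[]
    for c in cv2.findContours(m,cv2.RETR_CCOMP,cv2.CHAIN_APPROX_NONE)[0]:
        if len(c)>9:
            e=cv2.fitEllipse(c)
            if np.hypot(*(e[0]-p))<12: print(n,'hole',len(c),cv2.boundingRect(c),e,onz(C,e[0],.116))
    return im
p=proj(W,[.4566,-.0715,.116]);print(p)
im=hole('w',W,p,170)
# hole rim in wrist by brass mask
h=cv2.cvtColor(im,cv2.COLOR_BGR2HSV);b=(h[...,1]>60)&(h[...,0]>8)&(h[...,0]<28)&(h[...,2]>90);b[:,:235]=0;b[:,275:]=0;b[:165]=0;b[205:]=0
print('brass',blobs(b,20)); ys,xs=np.nonzero(b);print('top row/left/right',ys.min(),xs.min(),xs.max())
for name,t in(('ideal axis tip',.198),('ideal axis at plate',.208)): print(name,proj(CW,[t,-.0011,-.0006]))
# scene rod centreline
s=cv2.imread("pics/c4s.png");print('scene vertical ideal',[proj(S,[.4577,-.0725,z]) for z in(.248,.208,.168,.126,.116)])
g=cv2.cvtColor(s,cv2.COLOR_BGR2GRAY).astype(float);
for v in range(191,236,3): print(v,g[v,224:242].astype(int).tolist())
h=cv2.cvtColor(s,cv2.COLOR_BGR2HSV);r=((h[...,0]<8)|(h[...,0]>172))&(h[...,1]>110);r[:,:226]=0;r[:,238:]=0;r[:195]=0;r[212:]=0;print('red',blobs(r))
t=cv2.imread("pics/c4t.png");print('top ideal',[proj(T,[.4577,-.0725,z]) for z in(.126,.116)])
```

```text
[253.6499 186.3865]
brass [(np.int32(251), [253.5, 183.31], [243, 176, 22, 17])]
top row/left/right 176 243 264
ideal axis tip [253.6423 189.5709]
ideal axis at plate [253.6503 186.8343]
scene vertical ideal [array([228.8624, 185.7273]), array([229.9595, 201.6388]), array([230.9897, 216.5798]), array([232.0059, 231.3174]), array([232.2386, 234.6926])]
191 [66, 66, 67, 78, 104, 126, 125, 111, 80, 52, 47, 49, 49, 49, 49, 48, 50, 59]
194 [67, 67, 72, 88, 109, 127, 130, 121, 94, 55, 48, 49, 49, 49, 47, 47, 49, 67]
197 [98, 110, 112, 111, 116, 127, 130, 125, 103, 59, 48, 47, 49, 48, 48, 48, 50, 65]
200 [113, 112, 112, 107, 105, 118, 126, 122, 102, 63, 49, 47, 48, 49, 49, 48, 49, 63]
203 [86, 75, 69, 65, 66, 64, 63, 62, 59, 53, 49, 48, 49, 48, 49, 49, 48, 57]
206 [50, 49, 48, 50, 63, 93, 113, 114, 108, 75, 51, 48, 48, 48, 48, 47, 49, 57]
209 [49, 47, 48, 49, 62, 97, 128, 130, 118, 87, 54, 48, 48, 49, 47, 49, 49, 53]
212 [49, 48, 48, 49, 57, 91, 127, 132, 125, 103, 59, 49, 50, 50, 49, 50, 50, 54]
215 [48, 47, 49, 48, 53, 83, 122, 132, 127, 107, 62, 51, 49, 52, 57, 64, 75, 92]
218 [48, 50, 53, 57, 66, 93, 123, 132, 131, 139, 177, 220, 238, 244, 245, 245, 245, 245]
221 [230, 244, 244, 245, 245, 240, 194, 140, 134, 165, 228, 245, 245, 245, 245, 245, 245, 245]
224 [245, 245, 245, 245, 245, 243, 218, 147, 134, 148, 216, 245, 245, 246, 245, 245, 246, 246]
227 [245, 245, 245, 246, 245, 245, 235, 154, 135, 148, 215, 245, 246, 246, 246, 246, 246, 246]
230 [246, 246, 246, 246, 246, 245, 239, 180, 140, 145, 210, 244, 245, 246, 246, 246, 246, 246]
233 [246, 246, 246, 245, 238, 208, 174, 166, 167, 168, 170, 173, 190, 229, 244, 245, 246, 246]
red [(np.int32(20), [230.65, 203.05], [228, 201, 6, 5])]
top ideal [array([274.9162, 243.822 ]), array([274.7038, 244.1654])]
```

Centring in the wrist view: hole (253.5,186.7) against rod axis extrapolated to the plate (253.65,186.8). In the scene view the rod line meets the hole within 0.1 px in column and runs parallel to the vertical, so there is no lean. I'll descend, checking forces on the way.

Run:
```python
from h import *
f0=np.array(arm.read_ft_force())
for z in(.29,.26,.232):
    arm.line_to([.4577,-.0725,z],.04); arm.pause(.15)
    d=arm.read_ft_force()-f0;print(z,d,arm.read_wrist_torque())
    if abs(d).max()>1.5: break
arm.pause(.4);print(arm.read_time(),arm.read_tool_pos(),arm.read_opening())
look("c5",0)
```

```text
0.29 [-0.8137  0.7737 -0.0384] [-0.0069  0.016   0.0037]
0.26 [-0.9139 -0.3151  1.2597] [-0.0333  0.0026  0.0384]
0.232 [-0.2991  0.9248  0.7407] [-0.0177  0.0331  0.032 ]
16.5917 [ 0.4577 -0.0725  0.232 ] 0.24455228204624954
crop origin 205 157 4
crop origin 198 179 6
```

View pics/c5.png

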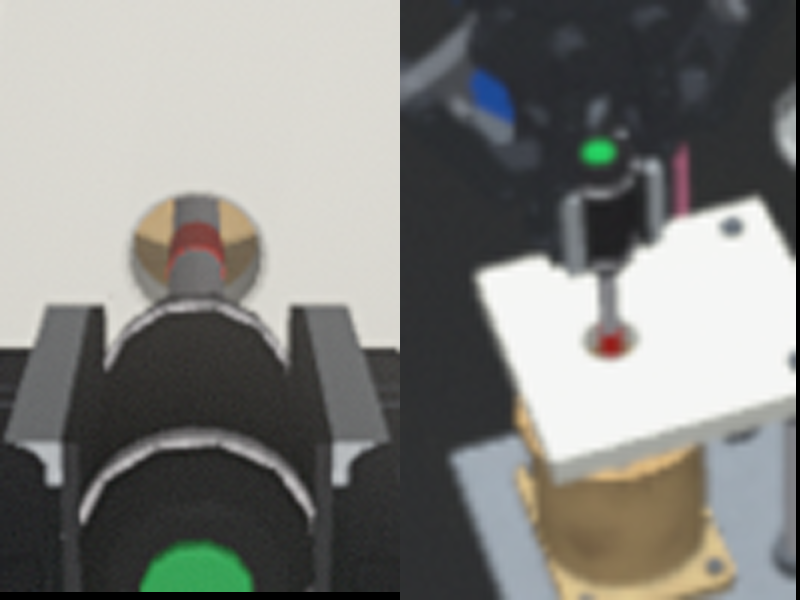

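Both crops show the rod inside the hole with clearance all round and the red band at the plate surface: scene band (233,236), hole (233,235). One numeric check of centring and band level, then hand in if it's within 1 mm.

Run:
```python
from h import *
S=cam("scene")
def red(n,x0,x1,y0,y1):
    im=cv2.imread(f"pics/c5{n}.png");h=cv2.cvtColor(im,cv2.COLOR_BGR2HSV);r=((h[...,0]<10)|(h[...,0]>170))&(h[...,1]>100)
    m=np.zeros_like(r);m[y0:y1,x0:x1]=r[y0:y1,x0:x1];return blobs(m)
def expect(C,hand,o,axis):  # mean of projected visible half of the band surface
    c=-C[1].T@C[2];out=[]
    for t in np.linspace(-.006,.006,7):
        for a in np.linspace(0,2*np.pi,72,endpoint=False):
            u,v=[k for k in range(3) if k!=axis];X=np.array(o,float);X[axis]+=t;n=np.zeros(3);n[u],n[v]=np.cos(a),np.sin(a);X+=.004*n
            d=n@(c-X)
            if d>0: out.append((*proj(C,X),d))
    out=np.array(out);return np.average(out[:,:2],axis=0,weights=out[:,2]),out[:,1].min(),out[:,1].max()
print('scene red',red('s',226,240,228,245),'expect',expect(S,0,[.458,-.0738,.116],2))
print('wrist red',red('w',235,275,200,240),'expect',expect(CW,1,[.116,-.0011,-.0006],0))
im=cv2.imread("pics/c5w.png");g=cv2.cvtColor(im,cv2.COLOR_BGR2GRAY)
w=(g>175).astype(np.uint8)
for v in(212,216,220,224): print(v,np.nonzero(w[v,225:285]==0)[0][[0,-1]]+225)
print('rim top',[(u,np.nonzero(w[190:,u]==0)[0][0]+190) for u in range(240,270,4)])
a=np.linspace(0,2*np.pi,73)
q=np.array([proj(CW,[.116,-.0011+.01*np.cos(k),-.0006+.01*np.sin(k)]) for k in a])
for v in(212,216,220,224):
    s=[np.interp(v,*(lambda z:(z[np.argsort(z[:,1]),1],z[np.argsort(z[:,1]),0]))(q[m])) for m in(np.cos(a)<0,np.cos(a)>0)];print('centred rim would be',v,s)
print('centred rim top',q[q[:,1].argmin()])
print(arm.read_dq().max() if hasattr(arm.read_dq(),'max') else max(arm.read_dq()),arm.read_time())
```

```text
scene red [(np.int32(13), [232.62, 235.85], [231, 234, 4, 4])] expect (array([232.7361, 236.186 ]), np.float64(232.91049243861315), np.float64(238.50837257038913))
wrist red [(np.int32(81), [253.69, 216.85], [247, 213, 14, 11])] expect (array([253.5621, 217.1578]), np.float64(212.74778513336153), np.float64(225.08562326213357))
212 [240 267]
216 [238 270]
220 [237 270]
224 [238 270]
rim top [(240, np.int64(212)), (244, np.int64(208)), (248, np.int64(206)), (252, np.int64(205)), (256, np.int64(205)), (260, np.int64(206)), (264, np.int64(209)), (268, np.int64(213))]
centred rim would be 212 [np.float64(240.5908437408355), np.float64(266.49578681429887)]
centred rim would be 216 [np.float64(238.0938956084555), np.float64(268.9962798419463)]
centred rim would be 220 [np.float64(236.9821584177619), np.float64(270.11038653010695)]
centred rim would be 224 [np.float64(236.98569715138413), np.float64(270.10897479489074)]
centred rim top [253.5276 206.1768]
0.00038063276215610797 16.7917
```

Everything is within 1 mm, and the two camera sources bracket the current pose, so I'm handing in.

```bash
python3 -c "
from station import arm,ticket
print(arm.read_tool_pos(),arm.read_opening(),arm.read_time());print(ticket.finish_job())"
```

```text
[ 0.45769188 -0.07249764  0.23201279] 0.24384445649357342 16.7917
the job is handed in; nothing more can be done
None
```

I lifted the smaller black-handled probe out of the blue stand and lowered it straight down through the guide hole. I handed it in at 16.8 s, still gripped, with the red band level with the plate's top face.

**Last checks:**
- **Band height:** within about 0.35 px of where it should be in both the scene and wrist views, so under 1 mm.
- **Centring, sideways:** the rod lies within about 0.3 mm of the hole's centre.
- **Centring, front to back:** the cameras disagree slightly. The wrist view suggests about 0.7 mm off to one side and the fixed cameras about 0.6 mm off to the other. I stayed in between, against 6 mm of clearance.
- **Upright:** the rod showed no measurable lean in the scene view before entering the hole, and the wrist view of it in the hand also looked straight.
- **Contact:** wrist force changed by no more than 1.3 N on the way down, which is noise level. I saw no sign of the rod touching the guide, and the arm was still at the end.
- **Not checked:** I could not see the rod inside the cup. I took no separate final picture of the bystanders, though the path never came near them.

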